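# Hang the green board's carrier on the bench rail and slide it to the red band

### The job

Pick up the black carrier that holds the green circuit board (green grip block on top), hang its hook over the rail on the yellow loading section, and then, keeping it hooked, slide it along the rail until the hook sits on the red band. Let go and leave it hanging there, straight and still. Leave the carrier with the blue board where it stands.

Things in the scene. Friction and masses are not known exactly. Their poses are not given: they have to be found in the camera images.
- green_hook (a point): Hook seat of the carrier with green board and grip block (26 x 20 mm in x, y, its free part 21 to 59 mm above this point). The seat is where the rail lies once hung, 153 mm above the feet. Axes: z up, y along the rail when hung, x out of the C hook's open front (starts within 0.3 rad of away from the robot). Stem 18 mm behind; lip 18 to 26 mm ahead, down to 23 mm below; mouth 23 to 71 mm below.
- carrier_blue: The same carrier with blue board and blue grip block; leave it. Both: black frame 84 mm wide (y), 212 mm high, 0.25 kg, standing on feet from 29 mm behind to 41 mm ahead of the middle (x); board facing x below the mouth; 20 mm wide hook over it, its top an inverted V that centres the rail, grip block above. Hangs upright. Origin: middle of the underside, z up, x out of the hook's mouth.
- rail: Fixed stand with a level round steel rail, 12 mm thick, along its y axis from -0.20 to 0.20 m, centre line 200 mm above the table; end posts 16 mm thick, 206 mm high, at y = -0.208 and 0.208; flat foot plate 60 mm wide. Origin on the table below mid-rail, x away from the robot, z up. The yellow loading section (yellow stripe on the plate too) spans y = 0.065 to 0.135.
- mark: Red band 30 mm long painted around the rail, with a red stripe on the foot plate below it. Origin on the rail's centre line in the middle of the band, y along the rail. It lies 0.04 to 0.13 m to the -y side of mid-rail and stops nothing.

How it is judged (in metres and radians):
On the way, in this order (a step that is already met when the one before it is completed fails the run):
1. the green carrier's hook is over the rail on the yellow section (x of green_hook in the frame of rail between -0.018 and 0.018 m and z of green_hook in the frame of rail between 0.188 and 0.215 m and y of green_hook in the frame of rail between 0.06 and 0.14 m), for 0.1 s.
2. still hooked, it slides off the yellow section along the rail (x of green_hook in the frame of rail between -0.018 and 0.018 m and z of green_hook in the frame of rail between 0.188 and 0.215 m and y of green_hook in the frame of rail between 0 and 0.055 m), for 0.02 s.
3. still hooked, it reaches the red band (x of green_hook in the frame of rail between -0.018 and 0.018 m and z of green_hook in the frame of rail between 0.188 and 0.215 m and y of green_hook in the frame of mark between -0.015 and 0.015 m), for 0.2 s.
At the end, for the whole second after the job is handed in: The green carrier hangs by its hook, let go and still: the hook's seat within 15 mm of the red band's middle along the rail, 12 mm sideways and 8 mm in height, upright within 11 degrees, square to the rail within 15 degrees. The blue carrier stands within 30 mm of its start (x of green_hook in the frame of rail between -0.012 and 0.012 m and z of green_hook in the frame of rail between 0.192 and 0.208 m and y of green_hook in the frame of mark between -0.015 and 0.015 m and angle between each of green_hook, carrier_blue's own z axis and vertical below 0.2 rad and angle between the y axis of green_hook and the y axis of rail, either way round below 0.26 rad and distance of carrier_blue from where it was at the start of the episode below 0.03 m); the robot touches nothing.
It fails at once if the carrier with the blue board is pushed away or knocked over (distance of carrier_blue from where it was at the start of the episode above 0.03 m or angle between carrier_blue's own z axis and vertical above 0.35 rad).
It also fails if it takes over 48 s, if anything falls off the work surface, if the arm or the gripper's body presses on something with over 40 N, if the wrist force passes 120 N, or if a joint passes its speed limit or range.

### The arm

A 6-joint arm with a two-finger parallel gripper is mounted at the origin on the work surface. World frame = base frame: x ahead of the robot, y to its left, z up, the work surface at z = 0. Lengths are in mm, angles in rad, forces in N, time in s.
With the tool pointing down it reaches from about 350 to 975 mm from the base axis. Payload 4.9 kg.
Tool frame: the origin (TCP) lies on the mounting face of the last link; the fingertips stand 173 mm ahead of it and the grasp point (between the pads) lies 155 mm ahead of it (env.tips_ahead is the distance from the TCP to the fingertips, in mm); z points along the fingers, y is the line along which they close (so a half turn about z gives the same grasp; the last joint's range is limited). The gripper opens to 85 mm and grips with 20 to 120 N. Pads are 22 mm wide; open, the fingers measure 114 mm over their backs; the gripper's body (76 mm by 85 mm) begins 54 mm behind the grasp point. The pads swing forward as they close: fully open they stand 13 mm farther back than shut.
Start: joints at [1.082, 0.053, 1.613, -0, 1.476, -0.119], TCP at [225.882, 582.735, 404.704] pointing down, gripper open.
Joint ranges: [-3.01, 3.01], [-1.01, 2.22], [0.06, 2.58], [-1.02, 4.17], [0.09, 2.62], [-3.14, 3.14]. Speed limits (rad/s): [2.57, 2.57, 3.14, 3.14, 3.14, 3.14].

### API

Orientations are given as a unit quaternion [x, y, z, w].
In Python, from plant import env, imaging gives the robot as it stands.
- The arm moves only by the tool servo_tool, never from a script. Its argument "motion" is a list of rows, each a list of 7 numbers: the turn, a rotation vector about the tool's x, y, z scaled (see below), then the shift along the tool's x, y, z scaled (see below), then the opening, from 0 (shut) to 1 (fully open). A call has 1 to 12 rows; each row shifts and turns the commanded pose from where the row before left it, along the tool's axes as they then stand; what a row does not reach is not made up. The controller multiplies each number of a shift by 0.025 m and each number of a turn by 8 degrees. A row lasts 1/10 s, in which the tool goes at most 50 mm and 8.59 degrees, less where a joint would pass 70% of its speed; a pose out of reach is approached as far as the arm can. A call with a number of a shift or a turn outside -1 to 1 is refused whole. A call with a gripper value outside its range is refused whole. The fingers move at their own pace and stop on an object; the grip force is fixed at half the most. Time passes only in rows, so rows that do not move let the fingers close. It gives the time, the measured TCP pose, the force, the opening and the grip force at its end, in the units of the state.
- env.read_state(): the state, without advancing time (a new reading comes with each control period).
- imaging.camera(name): name is "scene" or "top"; returns a dict with "frame" (384x512x3 uint8, red, green, blue), "depth" (384x512 float32, mm along the optical axis (not along the pixel's ray), 0 where there is no reading), "K" (3x3 intrinsics, pixels), "origin" and "orientation" of the camera in the world. Camera axes: x right, y up, looking along -z (the intrinsics and any distortion apply to the point x, -y, -z); pixel columns grow to the right and rows downward; lengths in mm; the calibration is good to about 2 mm. A picture is of the moment at which its call begins.
- env.job_done(): hands the job in; it is judged then, once.
The state is a dict: "time": time; "joint_pos": joint angles; "qvel": joint speeds; "effort": joint torques, N m; "position": TCP position; "ee_rot": TCP orientation; "wrist_force": force on the tool from outside, world axes, zero at the start; "ft_torque": the same for the moment, N m; "gripper_width": opening from 0.0 (shut) to 1.0 (fully open); "grip_force": force on a finger pad.
Only numpy, scipy, OpenCV 4.12 (cv2) and the standard library are available. Lean on these libraries where they do the work, as an engineer would, in place of code of your own. Each camera call takes 0.05 s, during which the arm holds its last target. There are 200 camera calls.

## Working session

There is one attempt and no reset: what is moved stays moved. The work goes in short steps, Python scripts to look and compute and a tool call to move; the robot and the scene stay as the last step left them, time stands still between calls to the robot, and variables do not carry over. Pictures are saved under pics/ and viewed, at most 10 in all, crops included, and the job is handed in when it is done.

Besides the shell and the picture viewer there is one more tool, called after "Request:" as a command line: name --pt "numbers of a row" for each row, then --argument value for the rest. servo_tool: Moves the arm, as the interface text tells. Its arguments: {"type":"object","properties":{"motion":{"type":"array","items":{"type":"array","items":{"type":"number"}}}},"required":["motion"]}

```bash
mkdir -p pics; cat > h.py <<'E'
import numpy as np, cv2
from scipy.spatial.transform import Rotation as R
from plant import env, imaging
def shot(name, fn):
    c=imaging.camera(name); np.savez(f'/tmp/{fn}.npz',**c)
    cv2.imwrite(f'pics/{fn}.png',c['frame'][:,:,::-1]); return c
def cloud(c):
    d=c['depth']; K=np.array(c['K']); v,u=np.mgrid[:d.shape[0],:d.shape[1]]
    p=np.stack([(u-K[0,2])/K[0,0]*d,-(v-K[1,2])/K[1,1]*d,-d],-1)
    return p@R.from_quat(c['orientation']).as_matrix().T+np.array(c['origin'])
E
python3 - <<'E'
from h import *
for n in('scene','top'):
    c=shot(n,n+'0'); print(n,c['origin'],c['orientation'],c['K'],[k for k in c])
    P=cloud(c); f=c['frame'].astype(int); hsv=cv2.cvtColor(c['frame'],cv2.COLOR_RGB2HSV)
    for nm,lo,hi in(('green',40,85),('blue',95,130),('yellow',22,35),('red',0,8)):
        m=(hsv[...,0]>=lo)&(hsv[...,0]<=hi)&(hsv[...,1]>120)&(hsv[...,2]>60)&(c['depth']>0)
        k,l,s,ce=cv2.connectedComponentsWithStats(m.astype(np.uint8))
        for i in range(1,k):
            if s[i,4]>15:
                q=P[l==i]; print(nm,s[i],np.median(q,0).round(),np.percentile(q,5,0).round(),np.percentile(q,95,0).round())
print(env.read_state())
E
cd pics; python3 -c "
import cv2,numpy as np
a=cv2.imread('scene0.png');b=cv2.imread('top0.png');cv2.imwrite('both.png',cv2.resize(np.hstack([a,b]),(800,300)))"
```

```text
scene [1158.26163679  -87.84922122 1030.39428709] [0.23677734 0.20235712 0.60815145 0.7301643 ] [[420.03367588   0.         250.65795234]
 [  0.         420.03367588 187.85745858]
 [  0.           0.           1.        ]] ['frame', 'depth', 'K', 'origin', 'orientation']
green [372 132   9   8  51] [459. 371. 212.] [447. 362. 211.] [469. 378. 215.]
green [226 161  38  22 545] [371.  19.  23.] [323. -25.  19.] [401.  70.  26.]
green [256 161   7   7  32] [342.  82.  23.] [330.  76.  21.] [355.  89.  25.]
green [  0 303   8  40 245] [ 716. -624.   27.] [ 675. -643.    4.] [ 758. -609.   33.]
green [ 10 316   2  24  41] [ 723. -613.    7.] [ 699. -617.    3.] [ 749. -609.   11.]
green [  0 346   7   6  25] [ 784. -610.   30.] [ 771. -625.    8.] [ 787. -605.   34.]
blue [258 168   6   5  26] [377.  75.  36.] [369.  68.  32.] [384.  84.  39.]
blue [344 187  10  12  79] [621. 242. 213.] [607. 232. 205.] [632. 251. 216.]
blue [344 227   6   7  23] [627. 267.  31.] [624. 261.  28.] [633. 275.  47.]
blue [325 229   6   6  24] [622. 215.  32.] [614. 211.  26.] [627. 222.  37.]
blue [485 249  
[... 3317 characters left out ...]
ime': 0.1, 'joint_pos': array([ 1.08201063e+00,  5.33004371e-02,  1.61416423e+00,  2.61996769e-05,
        1.47603516e+00, -1.18996809e-01]), 'qvel': array([ 0.0010419 , -0.00044187, -0.00315036, -0.00109944, -0.00059877,
        0.0006075 ]), 'effort': array([ 1.30021992e-03, -3.94898164e+01, -3.71366251e+01, -6.66319897e-05,
        3.89067951e-03,  1.99048799e-05]), 'position': array([225.76459504, 582.53383451, 403.57520801]), 'ee_rot': array([ 1.83843923e-01,  9.82954985e-01, -9.05989365e-04, -2.97788872e-04]), 'wrist_force': array([ 0.87109898, -0.59961508, -0.24658608]), 'ft_torque': array([ 0.02919166, -0.01915968,  0.01310509]), 'grip_force': 0.0, 'gripper_width': 0.998876056515372}
```

View pics/scene0.png

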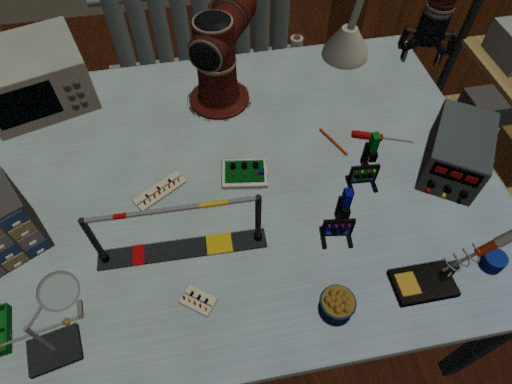

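View pics/top0.png

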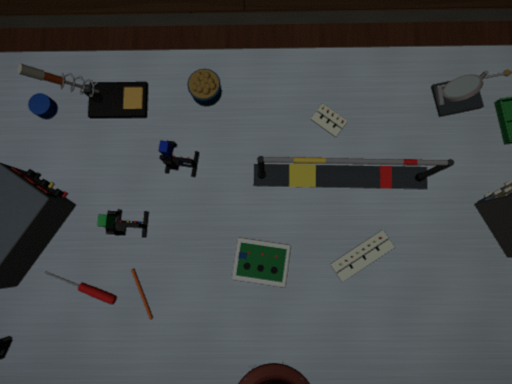

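The scene view shows the green grip block at about (376,140), the blue at (347,195), the yellow rail section at (214,204) and the red band at (119,216). In the top view these are at (102,220), (163,147), (310,160) and (410,162). Next I'll measure the carrier's yaw.

```bash
cat > m.py <<'E'
from h import *
for n in('scene','top'):
    c=dict(np.load(f'/tmp/{n}0.npz')); P=cloud(c); 
    d=np.linalg.norm(P[...,:2]-[457,372],axis=-1)
    q=P[(d<75)&(c['depth']>0)]
    for lo,hi in((5,40),(40,120),(120,160),(160,203),(203,225)):
        s=q[(q[:,2]>lo)&(q[:,2]<hi)]
        if len(s)<6: print(n,lo,len(s)); continue
        r=cv2.minAreaRect(s[:,:2].astype(np.float32))
        print(n,lo,len(s),s.mean(0).round(),np.round(r[0]),np.round(r[1]),round(r[2],1),s.min(0).round(),s.max(0).round())
    hsv=cv2.cvtColor(c['frame'],cv2.COLOR_RGB2HSV)
    f=c['frame']; y,x,w,h=((105,330,80,100) if n=='scene' else (190,80,80,80))
    cv2.imwrite(f'pics/z{n}.png',cv2.resize(f[y:y+80,x:x+80,::-1],(400,400),interpolation=cv2.INTER_CUBIC))
a=[cv2.imread(f'pics/z{n}.png') for n in('scene','top')]; cv2.imwrite('pics/zz.png',np.hstack(a))
E
python3 m.py
```

```text
scene 5 250 [463. 369.  18.] [456. 364.] [116.  94.] 63.0 [393. 310.   5.] [521. 437.  40.]
scene 40 450 [454. 370.  71.] [447. 372.] [85. 39.] 86.3 [427. 329.  40.] [468. 413. 120.]
scene 120 112 [461. 367. 144.] [454. 371.] [21. 57.] 85.8 [426. 358. 121.] [483. 380. 160.]
scene 160 142 [463. 367. 179.] [460. 368.] [49. 19.] 11.6 [436. 359. 160.] [482. 380. 203.]
scene 203 78 [458. 369. 211.] [455. 370.] [30. 20.] 0.8 [440. 360. 203.] [470. 381. 216.]
top 5 193 [461. 357.  11.] [447. 361.] [109.  93.] 87.6 [401. 306.   5.] [496. 415.  38.]
top 40 233 [450. 363.  77.] [446. 365.] [67. 39.] 86.8 [426. 331.  42.] [467. 397. 116.]
top 120 121 [448. 371. 152.] [453. 373.] [23. 53.] 88.8 [427. 361. 120.] [480. 385. 160.]
top 160 113 [457. 366. 176.] [459. 372.] [20. 42.] 86.6 [438. 362. 160.] [480. 383. 203.]
top 203 121 [454. 372. 211.] [454. 373.] [21. 24.] 86.9 [442. 362. 203.] [466. 384. 216.]
```

View pics/zz.png

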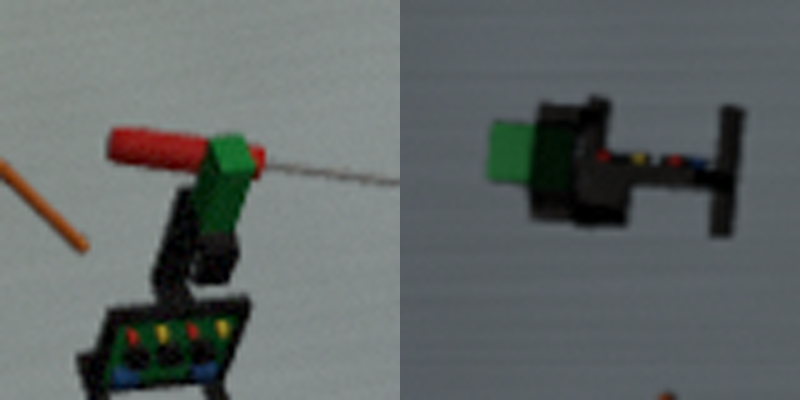

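Both views agree. The block centre is near (455,372), its top at 212 mm as expected, and the yaw is about −4°. I'll move above the block.

Request:
servo_tool --pt "0 0 -0.73 0 0 0 1" --pt "0 0 -0.73 0 0 0 1" --pt "0 0 -0.73 0 0 0 1" --pt "0 0 0 -0.5 -0.4 0 1" --pt "0 0 0 -0.9 -0.75 0 1" --pt "0 0 0 -0.9 -0.75 0 1" --pt "0 0 0 -0.9 -0.75 0 1" --pt "0 0 0 -0.9 -0.75 0 1" --pt "0 0 0 -0.9 -0.75 0 1" --pt "0 0 0 -0.9 -0.75 0 1" --pt "0 0 0 -0.9 -0.75 0 1" --pt "0 0 0 -0.9 -0.75 0 1"

```text
time: 1.3
position: [408.9, 408.9, 404.4]
ee_rot: [0.034, 0.999, -0.0, -0.0]
wrist_force: [-0.1, 0.1, -0.9]
gripper_width: 1.001
grip_force: 0.0
```

Request:
servo_tool --pt "0 0 0 -0.9 -0.7 0 1" --pt "0 0 0 -0.9 -0.7 0 1" --pt "0 0 0 -0.2 -0.04 0 1" --pt "0 0 0 0 0 0 1" --pt "0 0 0 0 0 0 1"

```text
time: 1.8
position: [455.0, 371.7, 404.5]
ee_rot: [0.032, 0.999, -0.0, -0.0]
wrist_force: [-0.2, -0.8, 0.0]
gripper_width: 1.005
grip_force: 0.0
```

```bash
cat >> h.py <<'E'
def togo(x,y,z,yaw):  # target of TCP, tool-y direction = 90deg+yaw ; prints units
    s=env.read_state(); M=R.from_quat(s['ee_rot']).as_matrix()
    d=M.T@(np.array([x,y,z])-s['position'])/25
    t=np.radians(90+yaw); y_=np.array([np.cos(t),np.sin(t),0]); T=np.c_[np.cross(y_,[0,0,-1]),y_,[0,0,-1]]
    r=R.from_matrix(M.T@T).as_rotvec(degrees=True)/8
    print('t',s['time'],'pos',s['position'].round(1),'w',round(s['gripper_width'],3),'F',s['wrist_force'].round(1),'shift',d.round(2),'turn',r.round(2))
E
python3 -c "
from h import *
togo(455.5,372,350,-4)
shot('scene','s1')"
```

```text
t 1.8 pos [455.  371.7 404.5] w 1.005 F [-0.2 -0.8  0. ] shift [-0.02  0.01  2.18] turn [-0.   -0.    0.04]
```

View pics/s1.png

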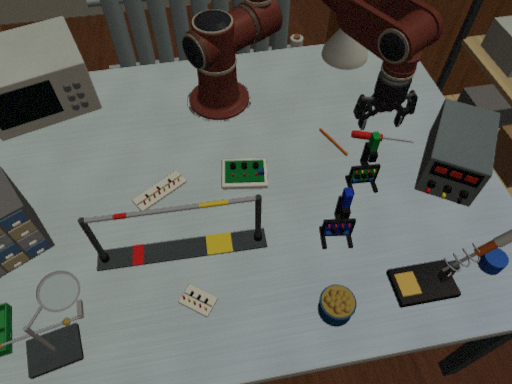

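The gripper is above the block: fingertips near (362,120) and (410,120), block top at (375,136). I'll check the straddle numerically.

```bash
python3 - <<'E'
from h import *
c=dict(np.load('/tmp/s1.npz'));K=c['K'];M=R.from_quat(c['orientation']).as_matrix()
def pr(p):
    q=M.T@(np.array(p)-c['origin']); q=q/[1,-1,-1]; return (K@q/q[2])[:2].round(1)
for z in(232,245): print(z,[pr((455+dx*np.sin(.07),372+dx,z)) for dx in(-50,0,50)])
print(pr((455,372,212)),pr((455,372,195)))
f=c['frame'][80:160,335:435,::-1]; cv2.imwrite('pics/s1z.png',cv2.resize(f,None,fx=6,fy=6,interpolation=cv2.INTER_CUBIC))
E
```

```text
232 [array([359.1, 131.1]), array([377.8, 129.5]), array([396.5, 127.9])]
245 [array([360.1, 127.6]), array([379., 126.]), array([397.9, 124.4])]
[376.1 134.8] [374.6 139.2]
```

View pics/s1z.png

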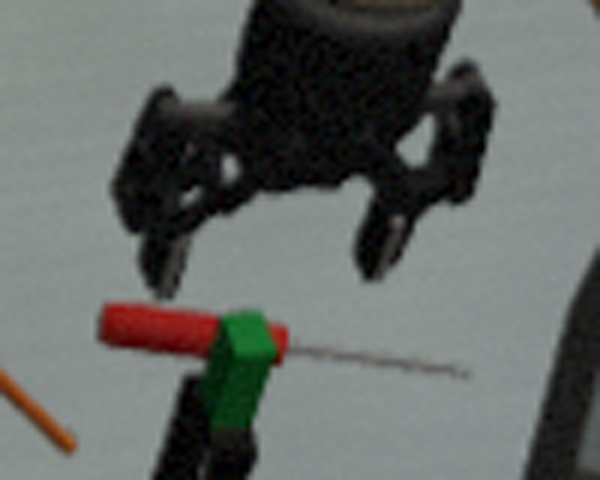

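The fingertips, at about (362,129) and (397,126), match the prediction and straddle the block centrally. I'll descend and close.

Request:
servo_tool --pt "0 0 0 0 0 0.4 1" --pt "0 0 0 0 0 0.5 1" --pt "0 0 0 0 0 0.5 1" --pt "0 0 0 0 0 0.5 1" --pt "0 0 0 0 0 0.24 1" --pt "0 0 0 0 0 0 1" --pt "0 0 0 0 0 0 0" --pt "0 0 0 0 0 0 0" --pt "0 0 0 0 0 0 0" --pt "0 0 0 0 0 0 0" --pt "0 0 0 0 0 0 0" --pt "0 0 0 0 0 0 0"

```text
time: 3.05
position: [455.5, 371.8, 351.8]
ee_rot: [0.032, 0.999, 0.0, 0.0]
wrist_force: [-0.1, 0.6, 1.8]
gripper_width: 0.225
grip_force: 59.1
```

Request:
servo_tool --pt "0 0 0 0 0 0 0" --pt "0 0 0 0 0 0 0" --pt "0 0 0 0 0 0 0" --pt "0 0 0 0 0 0 0"

```text
time: 3.45
position: [455.5, 371.8, 351.7]
ee_rot: [0.032, 0.999, 0.0, 0.0]
wrist_force: [0.9, 0.9, 3.2]
gripper_width: 0.225
grip_force: 59.4
```

Gripped at 19 mm. Lift.

Request:
servo_tool --pt "0 0 0 0 0 -0.2 0" --pt "0 0 0 0 0 -0.5 0" --pt "0 0 0 0 0 -0.6 0" --pt "0 0 0 0 0 -0.6 0" --pt "0 0 0 0 0 -0.6 0" --pt "0 0 0 0 0 -0.6 0" --pt "0 0 0 0 0 -0.5 0" --pt "0 0 0 0 0 -0.24 0" --pt "0 0 0 0 0 0 0" --pt "0 0 0 0 0 0 0"

```text
time: 4.45
position: [455.3, 371.6, 446.6]
ee_rot: [0.032, 0.999, -0.0, -0.0]
wrist_force: [0.2, -0.2, -3.4]
gripper_width: 0.228
grip_force: 58.7
```

```bash
cat > m2.py <<'E'
from h import *
import sys
tag=sys.argv[1]; s=env.read_state(); x0,y0,z0=s['position']
for n in('scene','top'):
    c=shot(n,n+tag); P=cloud(c)
    d=np.linalg.norm(P[...,:2]-[x0,y0],axis=-1); q=P[(d<85)&(c['depth']>0)]
    off=z0-351.7
    for lo,hi in((12,25),(40,120),(120,150)):
        t=q[(q[:,2]>lo+off)&(q[:,2]<hi+off)]
        if len(t)<6: print(n,lo,len(t)); continue
        r=cv2.minAreaRect(t[:,:2].astype(np.float32))
        # slope of x with height: pitch
        print(n,lo,len(t),(t.mean(0)-[x0,y0,off]).round(1),np.round(r[1]),round(r[2],1),(t.min(0)-[x0,y0,off]).round(),(t.max(0)-[x0,y0,off]).round())
togo(500,-80,446,-1.3)
E
python3 m2.py 2
```

```text
scene 12 97 [ 6.2 -6.8 17.6] [84. 63.] 80.6 [-26. -48.  12.] [40. 40. 25.]
scene 40 532 [-2.1 -3.3 71.6] [86. 41.] 82.1 [-29. -45.  41.] [ 13.  41. 120.]
scene 120 86 [  1.2  -5.4 136.9] [20. 57.] 89.7 [-30. -14. 120.] [ 27.   6. 149.]
top 12 28 [ -2.3 -14.7  15.8] [78. 53.] 85.6 [-31. -41.  12.] [27. 38. 21.]
top 40 253 [ -6.8 -13.1  76.8] [61. 39.] 88.3 [-30. -42.  41.] [ 10.  18. 120.]
top 120 35 [-16.7  -7.6 135.9] [12. 55.] 75.0 [-29. -11. 123.] [ 24.   4. 149.]
t 4.55 pos [455.2 371.5 445.9] w 0.229 F [-0.5 -0.2 -2.7] shift [-2.940e+00 -1.791e+01  1.000e-02] turn [-0.01 -0.01 -0.3 ]
```

Request:
servo_tool --pt "0 0 0 0 -0.3 0 0" --pt "0 0 0 -0.2 -0.6 0 0" --pt "0 0 0 -0.2 -0.9 0 0" --pt "0 0 0 -0.2 -1 0 0" --pt "0 0 0 -0.2 -1 0 0" --pt "0 0 0 -0.2 -1 0 0" --pt "0 0 0 -0.2 -1 0 0" --pt "0 0 0 -0.2 -1 0 0" --pt "0 0 0 -0.2 -1 0 0" --pt "0 0 0 -0.2 -1 0 0" --pt "0 0 0 -0.2 -1 0 0" --pt "0 0 0 -0.2 -1 0 0"

```text
time: 5.75
position: [492.6, 96.6, 447.1]
ee_rot: [0.032, 0.999, -0.0, 0.0]
wrist_force: [-1.3, 0.1, -2.6]
gripper_width: 0.224
grip_force: 58.9
```

Request:
servo_tool --pt "0 0 0 -0.1 -1 0 0" --pt "0 0 0 -0.1 -1 0 0" --pt "0 0 0 -0.1 -1 0 0" --pt "0 0 0 -0.1 -1 0 0" --pt "0 0 0 -0.1 -1 0 0" --pt "0 0 0 -0.1 -1 0 0" --pt "0 0 -0.1 -0.1 -0.7 0 0" --pt "0 0 -0.1 0 -0.4 0 0" --pt "0 0 -0.1 0 0 0 0" --pt "0 0 0 0 0 0 0" --pt "0 0 0 0 0 0 0" --pt "0 0 0 0 0 0 0"

```text
time: 6.95
position: [499.1, -79.1, 447.2]
ee_rot: [0.011, 1.0, 0.0, 0.0]
wrist_force: [-0.3, -0.1, -2.7]
gripper_width: 0.222
grip_force: 58.9
```

```bash
python3 m2.py 3; python3 - <<'E'
from h import *
for n in('scene','top'):
    c=dict(np.load(f'/tmp/{n}3.npz')); P=cloud(c); hsv=cv2.cvtColor(c['frame'],cv2.COLOR_RGB2HSV)
    for nm,lo,hi in(('Y',22,35),('R',0,8)):
        m=(hsv[...,0]>=lo)&(hsv[...,0]<=hi)&(hsv[...,1]>120)&(abs(P[...,2]-203)<15)&(abs(P[...,0]-587)<25)
        q=P[m]; print(n,nm,q.mean(0).round(1),np.percentile(q,[2,98],0).round(0).tolist())
    # rail line from depth
    m=(abs(P[...,2]-205)<5)&(abs(P[...,0]-587)<25)&(abs(P[...,1]+190)<150); q=P[m]; print('rail line x=',np.polyfit(q[:,1],q[:,0],1), 'ztop',np.percentile(q[:,2],[50,95]))
a=[cv2.imread(f'pics/{n}3.png')[100:300,130:390] for n in('scene','top')]
cv2.imwrite('pics/c3.png',cv2.resize(np.vstack(a),None,fx=1.5,fy=1.5))
E
```

```text
scene 12 99 [ 7.3  1.  17.7] [82. 41.] 88.8 [ -2. -43.  12.] [40. 39. 24.]
scene 40 474 [ 3.8 -1.4 66.8] [82. 97.] 70.4 [-16. -43.  40.] [ 85.  41. 112.]
scene 120 38 [ 24.9  -2.5 140.6] [20.  5.] 89.0 [ 22. -12. 132.] [ 27.   8. 149.]
top 12 12 [-5.3 18.2 14.9] [13. 36.] 41.6 [-27.   8.  13.] [-3. 35. 18.]
top 40 103 [-9.  14.3 81.5] [48. 21.] 39.0 [-28.  -7.  45.] [ 10.  32. 112.]
top 120 16 [-26.3   5.8 133.9] [21.  8.] 63.6 [-28.  -7. 126.] [-19.  12. 150.]
t 7.05 pos [499.2 -79.1 447.2] w 0.227 F [ 1.3  0.4 -2.2] shift [-0.03 -0.03  0.05] turn [0.   0.   0.01]
scene Y [589.6 -81.2 205.4] [[583.0, -115.0, 199.0], [594.0, -48.0, 210.0]]
scene R [ 584.4 -301.5  206.3] [[580.0, -316.0, 201.0], [588.0, -287.0, 211.0]]
rail line x= [2.58953533e-02 5.90924671e+02] ztop [205.85517406 209.21023647]<stdin>:6: RuntimeWarning: Mean of empty slice.
  ret = um.true_divide(
Traceback (most recent call last):
IndexError: index -1 is out of bounds for axis 0 with size 0
```

The carrier is upright in front of the rail, with the lip face at +27 mm and the feet at +40 mm from the TCP, as it must be. The rail is at x≈588 and 48 mm below the seat. I'll move in along +x.

Request:
servo_tool --pt "0 0 0 -0.2 0 0 0" --pt "0 0 0 -0.4 0 0 0" --pt "0 0 0 -0.5 0 0 0" --pt "0 0 0 -0.5 0 0 0" --pt "0 0 0 -0.5 0 0 0" --pt "0 0 0 -0.5 0 0 0" --pt "0 0 0 -0.5 0 0 0" --pt "0 0 0 -0.4 0 0 0" --pt "0 0 0 0 0 0 0" --pt "0 0 0 0 0 0 0"

```text
time: 8.05
position: [586.9, -81.5, 447.0]
ee_rot: [0.011, 1.0, 0.0, -0.0]
wrist_force: [-0.4, 0.5, -3.3]
gripper_width: 0.223
grip_force: 59.0
```

```bash
python3 - <<'E'
from h import *
togo(588,-80,398.7,-1.3)
for n in('scene','top'): shot(n,n+'4')
a=cv2.imread('pics/scene4.png')[130:280,150:300]
b=cv2.imread('pics/top4.png')[100:250,240:390]
cv2.imwrite('pics/c4.png',cv2.resize(np.hstack([a,b]),(800,400),interpolation=cv2.INTER_CUBIC))
E
```

```text
t 8.05 pos [586.9 -81.5 447. ] w 0.223 F [-0.4  0.5 -3.3] shift [-0.05  0.06  1.93] turn [ 0.   -0.01  0.  ]
```

View pics/c4.png

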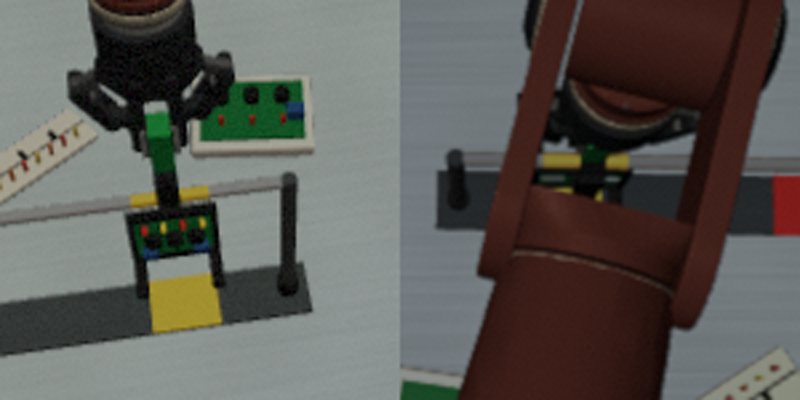

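The left half shows the hook over the yellow section at (170,195), with the rail passing through the mouth below it. There is no contact force, so I'll lower.

Request:
servo_tool --pt "0 0 0 0 0 0.2 0" --pt "0 0 0 0 0 0.3 0" --pt "0 0 0 0 0 0.3 0" --pt "0 0 0 0 0 0.3 0" --pt "0 0 0 0 0 0.3 0" --pt "0 0 0 0 0 0.2 0" --pt "0 0 0 0 0 0.1 0" --pt "0 0 0 0 0 0 0"

```text
time: 8.95
position: [586.6, -81.6, 404.2]
ee_rot: [0.011, 1.0, 0.0, -0.0]
wrist_force: [-0.5, 0.1, -3.0]
gripper_width: 0.226
grip_force: 59.0
```

Request:
servo_tool --pt "0 0 0 0 0 0.08 0" --pt "0 0 0 0 0 0.06 0" --pt "0 0 0 0 0 0 0"

```text
time: 9.25
position: [586.7, -81.5, 401.2]
ee_rot: [0.011, 1.0, -0.0, -0.0]
wrist_force: [0.1, 0.0, -2.7]
gripper_width: 0.228
grip_force: 59.0
```

Request:
servo_tool --pt "0 0 0 0 0 0.06 0" --pt "0 0 0 0 0 0 0"

```text
time: 9.45
position: [586.7, -81.5, 399.6]
ee_rot: [0.011, 1.0, -0.0, -0.0]
wrist_force: [0.0, 0.5, -2.3]
gripper_width: 0.231
grip_force: 59.0
```

Request:
servo_tool --pt "0 0 0 0 0 0.04 0" --pt "0 0 0 0 0 0 0"

```text
time: 9.65
position: [586.7, -81.6, 398.6]
ee_rot: [0.011, 1.0, -0.0, -0.0]
wrist_force: [-0.4, 0.8, -2.9]
gripper_width: 0.225
grip_force: 59.0
```

Request:
servo_tool --pt "0 0 0 0 0 0.05 0" --pt "0 0 0 0 0 0 0"

```text
time: 9.85
position: [586.8, -81.5, 398.4]
ee_rot: [0.011, 1.0, -0.0, 0.0]
wrist_force: [-1.3, -0.2, 1.6]
gripper_width: 0.222
grip_force: 59.6
```

Request:
servo_tool --pt "0 0 0 0 0 0.05 0" --pt "0 0 0 0 0 0 0"

```text
time: 10.05
position: [586.8, -81.5, 398.3]
ee_rot: [0.011, 1.0, -0.0, 0.001]
wrist_force: [-4.2, 0.1, 5.8]
gripper_width: 0.219
grip_force: 60.4
```

Seated, with the hook on the rail at TCP z≈398.4. I'll ease up about 2 mm and slide along the rail.

Request:
servo_tool --pt "0 0 0 0.03 0 -0.12 0" --pt "0 0 0 0 -0.1 0 0" --pt "0 0 0 0 -0.3 0 0" --pt "0 0 0 0 -0.5 0 0" --pt "0 0 0 0 -0.5 0 0" --pt "0 0 0 0 -0.5 0 0" --pt "0 0 0 0 -0.5 0 0" --pt "0 0 0 0 -0.5 0 0" --pt "0 0 0 0 -0.5 0 0" --pt "0 0 0 0 -0.3 0 0" --pt "0 0 0 0 -0.1 0 0" --pt "0 0 0 0 0 0 0"

```text
time: 11.25
position: [583.8, -176.8, 399.1]
ee_rot: [0.011, 1.0, 0.0, -0.0]
wrist_force: [-0.7, -0.4, -2.9]
gripper_width: 0.227
grip_force: 58.9
```

Request:
servo_tool --pt "0 0 0 0 -0.2 0 0" --pt "0 0 0 0 -0.5 0 0" --pt "0 0 0 0 -0.5 0 0" --pt "0 0 0 0 -0.5 0 0" --pt "0 0 0 0 -0.5 0 0" --pt "0 0 0 0 -0.5 0 0" --pt "0 0 0 0 -0.5 0 0" --pt "0 0 0 0 -0.5 0 0" --pt "0 0 0 0 -0.5 0 0" --pt "0 0 0 0 -0.4 0 0" --pt "0 0 0 0 -0.2 0 0" --pt "0 0 0 0 0 0 0"

```text
time: 12.45
position: [581.1, -297.2, 399.1]
ee_rot: [0.011, 1.0, 0.0, -0.0]
wrist_force: [-0.1, -0.6, -2.3]
gripper_width: 0.221
grip_force: 59.0
```

```bash
python3 - <<'E'
from h import *
togo(583,-300.5,398.5,-1.3)
c=shot('scene','scene5'); P=cloud(c); hsv=cv2.cvtColor(c['frame'],cv2.COLOR_RGB2HSV)
m=(hsv[...,0]>=40)&(hsv[...,0]<=85)&(hsv[...,1]>120)&(abs(P[...,1]+300)<40)&(P[...,2]>210)&(abs(P[...,0]-583)<40)
print(P[m].mean(0),P[m].min(0),P[m].max(0))
cv2.imwrite('pics/c5.png',cv2.resize(cv2.imread('pics/scene5.png')[130:280,60:260],(800,600),interpolation=cv2.INTER_CUBIC))
E
```

```text
t 12.45 pos [ 581.1 -297.2  399.1] w 0.221 F [-0.1 -0.6 -2.3] shift [-0.08 -0.13  0.03] turn [ 0. -0. -0.]
[ 591.78684665 -296.57925009  261.92648622] [ 570.04183986 -331.1014943   210.54576357] [ 619.4371777  -260.69527546  397.26555782]
```

View pics/c5.png

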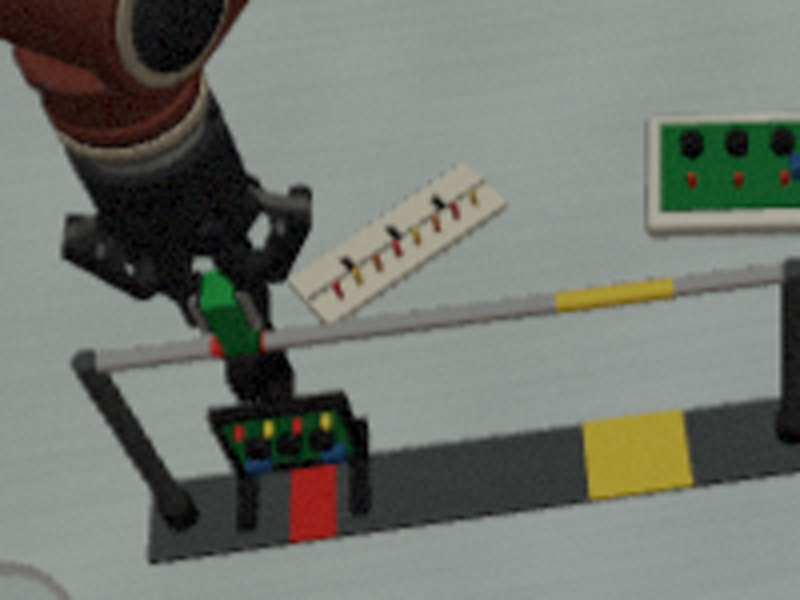

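The hook is on the red band, with red showing on both sides at (216,347) and (264,341), slightly to the right. I'll shift 3 mm more, seat it and open.

Request:
servo_tool --pt "0 0 0 0 -0.07 0 0" --pt "0 0 0 0 -0.06 0 0" --pt "0 0 0 0 0 0.04 0" --pt "0 0 0 0 0 0.03 0" --pt "0 0 0 0 0 0 0"

```text
time: 13.0
position: [581.2, -299.6, 398.4]
ee_rot: [0.011, 1.0, -0.0, 0.0]
wrist_force: [-0.9, 1.6, 0.9]
gripper_width: 0.221
grip_force: 59.6
```

Request:
servo_tool --pt "0 0 0 0 0 0 0.26" --pt "0 0 0 0 0 0 0.3" --pt "0 0 0 0 0 0 0.4" --pt "0 0 0 0 0 0 0.6" --pt "0 0 0 0 0 0 0.8" --pt "0 0 0 0 0 0 0.8" --pt "0 0 0 0 0 0 0.8" --pt "0 0 0 0 0 0 0.8" --pt "0 0 0 0 0 0 0.8"

```text
time: 13.9
position: [581.1, -299.7, 397.5]
ee_rot: [0.011, 1.0, -0.0, 0.0]
wrist_force: [-0.6, -1.0, -0.5]
gripper_width: 0.798
grip_force: 0.0
```

Request:
servo_tool --pt "0 0 0 0 0 -0.2 0.8" --pt "0 0 0 0 0 -0.5 0.8" --pt "0 0 0 0 0 -0.6 0.8" --pt "0 0 0 0 0 -0.8 0.8" --pt "0 0 0 0 0 -0.8 0.8" --pt "0 0 0 0 0 -0.8 0.8" --pt "0 0 0 0 0 -0.4 0.8" --pt "0 0 0 0 0 0 0.8" --pt "0 0 0 0 0 0 0.8" --pt "0 0 0 0 0 0 0.8" --pt "0 0 0 0 0 0 0.8" --pt "0 0 0 0 0 0 0.8"

```text
time: 15.1
position: [581.1, -299.7, 498.8]
ee_rot: [0.011, 1.0, 0.0, -0.001]
wrist_force: [0.0, 0.5, 0.4]
gripper_width: 0.801
grip_force: 0.0
```

```bash
python3 - <<'E'
from h import *
c=shot('scene','scene6'); P=cloud(c); hsv=cv2.cvtColor(c['frame'],cv2.COLOR_RGB2HSV)
m=(hsv[...,0]>=40)&(hsv[...,0]<=85)&(hsv[...,1]>120)&(abs(P[...,1]+300)<40)&(abs(P[...,2]-258)<5)&(abs(P[...,0]-583)<40)
print(P[m].mean(0),P[m].min(0),P[m].max(0))
d=P[...,:2]-[582,-300]; 
for lo,hi in((55,75),(80,100),(100,160),(185,198)):
    q=P[(abs(d[...,0])<55)&(abs(d[...,1])<60)&(P[...,2]>lo)&(P[...,2]<hi)]
    r=cv2.minAreaRect(q[:,:2].astype(np.float32)); print(lo,len(q),q.mean(0).round(),np.round(r[1]),round(r[2],1))
cv2.imwrite('pics/c6.png',cv2.resize(cv2.imread('pics/scene6.png')[130:280,60:260],(800,600),interpolation=cv2.INTER_CUBIC))
togo(582,-300,480,-1.3)
E
```

```text
[ 585.02995165 -299.28972277  258.91148123] [ 572.53925762 -308.59050556  253.07721144] [ 596.96096434 -290.59553766  262.50112593]
55 244 [ 591. -298.   62.] [85. 70.] 88.8
80 152 [ 584. -298.   92.] [16. 84.] 1.6
100 396 [ 579. -300.  123.] [37. 85.] 3.3
185 41 [ 595. -300.  192.] [47. 62.] 27.9
t 15.15 pos [ 581.1 -299.7  499.1] w 0.801 F [ 0.5  0.1 -0.4] shift [-0.04 -0.01  0.76] turn [ 0.   -0.01  0.  ]
```

View pics/c6.png

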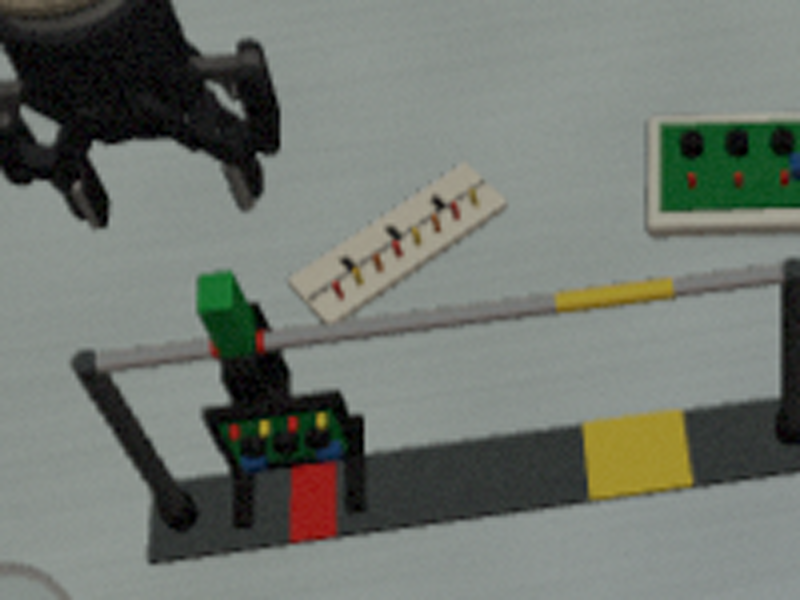

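The carrier hangs square on the red band: block top at (217,290), with red showing on both sides at (216,350) and (260,342). Its top is at z≈259 and the gripper is clear. I'll let any swing die out, then hand in.

Request:
servo_tool --pt "0 0 0 0 0 0 0.8" --pt "0 0 0 0 0 0 0.8" --pt "0 0 0 0 0 0 0.8" --pt "0 0 0 0 0 0 0.8" --pt "0 0 0 0 0 0 0.8" --pt "0 0 0 0 0 0 0.8" --pt "0 0 0 0 0 0 0.8" --pt "0 0 0 0 0 0 0.8" --pt "0 0 0 0 0 0 0.8" --pt "0 0 0 0 0 0 0.8" --pt "0 0 0 0 0 0 0.8" --pt "0 0 0 0 0 0 0.8"

```text
time: 16.35
position: [581.1, -299.7, 500.0]
ee_rot: [0.011, 1.0, 0.0, 0.0]
wrist_force: [-0.4, 0.1, 0.1]
gripper_width: 0.798
grip_force: 0.0
```

Request:
servo_tool --pt "0 0 0 0 0 0 0.8" --pt "0 0 0 0 0 0 0.8" --pt "0 0 0 0 0 0 0.8" --pt "0 0 0 0 0 0 0.8" --pt "0 0 0 0 0 0 0.8" --pt "0 0 0 0 0 0 0.8" --pt "0 0 0 0 0 0 0.8" --pt "0 0 0 0 0 0 0.8" --pt "0 0 0 0 0 0 0.8" --pt "0 0 0 0 0 0 0.8" --pt "0 0 0 0 0 0 0.8" --pt "0 0 0 0 0 0 0.8"

```text
time: 17.55
position: [581.1, -299.7, 500.0]
ee_rot: [0.011, 1.0, -0.0, 0.0]
wrist_force: [0.3, 0.4, -0.4]
gripper_width: 0.803
grip_force: 0.0
```

```bash
python3 -c "
from plant import env
print(env.job_done())"
```

```text
the job is handed in; nothing more can be done
None
```

The green carrier was hooked on the yellow section, slid to the red band and left hanging there, about 2 mm from the band's middle by camera; the job was handed in at about 17.6 s, with no verdict returned.

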